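# Lock the bottle carousel onto its rotator shaft with the linchpin

## Robot

A 6-joint arm with a two-finger parallel gripper is mounted at the origin on the work surface. World frame = base frame: x ahead of the robot, y to its left, z up, the work surface at z = 0. Lengths are in m, angles in rad, forces in N, time in s.
With the tool pointing down it reaches from about 0.275 to 1 m from the base axis. Payload 8.4 kg.
Tool frame: the origin (TCP) lies at the very end of the fingers, on their centre line; the grasp point (between the pads) lies 19 mm behind it (r.grip_depth is the distance from the TCP to the grasp point, in m); z points along the fingers, x is the direction in which the jaws open and shut, and the axes are right-handed (so a half turn about z gives the same grasp; the last joint's range is limited). The gripper opens to 85 mm and grips with 20 to 120 N. Pads are 22 mm wide; open, the fingers measure 114 mm over their backs; the gripper's body (76 mm by 85 mm) begins 54 mm behind the grasp point. The pads swing forward as they close: fully open they stand 13 mm farther back than shut.
Start: joints at [-1.106, 0.353, 1.633, -0, 1.155, -0.002], TCP at [0.281, -0.558, 0.231] pointing down, gripper open.
Joint ranges: [-2.63, 2.63], [-0.92, 2.1], [0.06, 2.66], [-1.3, 4.44], [0, 2.69], [-3.02, 3.02]. Speed limits (rad/s): [2.22, 2.22, 2.79, 3.14, 3.14, 3.14].

## Interface

Orientations are given as a 3x3 rotation matrix whose columns are the frame's x, y, z axes.
In Python, from rig import sensors, viewer, workorder, r gives the robot as it stands.
- The arm moves only by the tool move_arm, never from a script. Its argument "motion" is a list of rows, each a list of 7 numbers: the shift along the world's x, y, z in m, then the turn, a rotation vector about the world's x, y, z in rad, then the finger opening in m, from 0 to 0.0854. A call has 1 to 12 rows; each row shifts and turns the commanded pose from where the row before left it; what a row does not reach is not made up. A row lasts 1/8 s, in which the tool goes at most 62.5 mm and 10.7 degrees, less where a joint would pass 70% of its speed; a pose out of reach is approached as far as the arm can. A call with a gripper value outside its range is refused whole. The fingers move at their own pace and stop on an object; "force" is the grip in N (left out, the last holds). Time passes only in rows, so rows that do not move let the fingers close. It gives the time, the measured TCP pose, the force and the opening at its end, in the units of the state.
- sensors.sense(): the state, without advancing time (a new reading comes with each control period).
- viewer.camera(name): name is "scene" or "side" or "wrist"; returns a dict with "frame" (400x640x3 uint8, red, green, blue), "fov_y" (degrees; the focal length in pixels is half the picture's height over the tangent of half this angle, whatever the lens; pixels are square), "cx", "cy" (the principal point, pixels), "extrinsics" (4x4, takes a point from world to camera coordinates). Camera axes: x right, y down, z forward; pixel columns grow to the right and rows downward; lengths in m; the calibration is good to about 2 mm. A picture is of the moment at which its call begins. There is no depth.
- workorder.job_done(): hands the job in, once; it reports no verdict.
The state is a dict: "time_s": time; "joints": joint angles; "dq": joint speeds; "joint_efforts": joint torques, N m; "tcp_pos": TCP position; "tcp_rot": TCP orientation; "ft_force": force on the tool from outside, world axes, zero at the start; "ft_torque": the same for the moment, N m; "width": finger opening in m.
Only numpy, scipy, OpenCV 4.12 (cv2) and the standard library are available. Lean on these libraries where they do the work, as an engineer would, in place of code of your own. Each camera call takes 0.05 s, during which the arm holds its last target.

## Task

Lock the loaded bottle carousel onto the rotator for its next run: push the carousel home along the shaft so that the hole near the shaft's end comes free, then take the linchpin (the pin with the wire ring) from the accessory block and push it down through that hole until its head sits on the shaft. Swing its ring out over the end of the shaft and fully down until it lies under the shaft against the pin, so that the pin cannot fall out as the shaft turns, and leave the other things where they are.

Things in the scene. Friction and masses are not known exactly. Their poses are not given: they have to be found in the camera images.
- rotator: Bottle rotator, fixed to the bench: white geared drive box 190 (x) x 155 (y) x 250 mm high; origin on the bench under its middle, yaw varies. A level square steel shaft (28 x 28 mm, axis 170 mm above the bench, does not turn) sticks out towards its -y ('outboard') and ends free, 228 mm from the origin; nothing tall stands below it.
- shaft_hole (a point): Centre of the upper mouth of the 14 mm cross hole in the top of the rotator's shaft, 12 mm from the shaft's free end. The hole runs straight down through the shaft (28 mm), with a small chamfer. Axes as the rotator: x across the shaft, -y outboard along it, z up.
- shaft_end (a point): Centre of the shaft's square free end face: 12 mm outboard of the hole's axis and 14 mm below the hole's mouth. Same axes as shaft_hole.
- carousel (a joint): How far the carousel stands out from its home position along the shaft, m: 0 = home against the shoulder (firm stop), grows outboard, at most 0.030; about 0.02 at the start, where its hub covers the hole. Slides stiffly (about 4 N) and stays where it is left.
- hub_face (a point): Point on the carousel's flat outboard hub face, above the shaft, 22 mm above its axis. The hub is an aluminium cylinder of 60 mm diameter around the shaft: above the shaft its face offers 8 mm below this point to 8 mm above it. At home the face is 14 mm inboard of the hole's axis. 38 mm inboard of it is a cross bar, 250 mm long, with a 58 mm bottle behind each end, tops 63 mm above the axis.
- block: Accessory block, grey plastic, fixed, 250 (x) x 60 (y) x 68 mm high, origin at the centre of its underside. Three upright 14 mm holes, 62 mm deep, in a row along x, 90 mm apart; the linchpin, a plain pin and a nut driver stand in them, in any order.
- pin_tab (a point): Centre of the linchpin's upright steel thumb tab, where to grip it: 14 mm thick along x, 22 mm wide along y, its upper edge 16 mm above this point. The pin stands upright in the block and lifts straight out; 112 mm long, about 0.17 kg. z up along the pin; its ring leans out to its -y, so in the shaft its -y must point outboard, about along shaft_hole's -y.
- pin_seat (a point): Centre of the underside of the linchpin's head (24 mm along x, 18 mm along y, 21 mm high), which comes to rest on the shaft's top at the hole's mouth; 38 mm below pin_tab. Below it the round shank, 11 mm in diameter, 58 mm long, its last 8 mm tapered to 6 mm. Axes as pin_tab.
- pin_tip (a point): Centre of the linchpin's lower tip, 58 mm below pin_seat. Same axes as pin_tab.
- ring (a joint): Angle of the linchpin's wire ring on its hinge, which runs along the pin's x through the head, 12 mm above pin_seat. 0 = level, pointing to the pin's -y; positive = swung down; 1.43 = stop, lying against the shank. Starts leaning up a little (-0.45 to -0.2). Stiff hinge (about 0.3 N at the far arc): it stays where it is left.
- ring_far (a point): Middle of the ring's far arc, on the wire's centre line, 58 mm from the hinge. Smooth polished steel wire of 5 mm; the ring is 63 mm across outside and about 52 mm inside, so that it passes around the end of the shaft; closed, its arc lies 18 mm below the shaft.
- clevis: Bystander: a plain steel pin without a ring, with a flat round head of 28 mm diameter, 11 mm high, standing in another hole of the block. Origin at the head's underside, on the block's top.
- driver: Bystander: nut driver with a round black handle of 28 mm diameter, 66 mm high, standing in another hole of the block. Origin at the handle's underside, on the block's top.
- beaker: Bystander: glass beaker, 68 mm diameter, 85 mm high. Origin at its underside.
- spare_bottle: Bystander: white bottle with a black cap, 58 mm diameter, 128 mm high, standing on the bench. Origin at its underside.
- wrench: Bystander: flat steel wrench, 170 mm, lying on the bench between the rotator and the block. Origin at its underside.
- tipbox: Bystander: pipette tip box, 125 x 85 x 67 mm. Origin at its underside.
- reagent: Bystander: amber reagent bottle, 72 mm diameter, 150 mm high. Origin at its underside.

How it is judged:
By the outcome, as a careful person would: the job done as asked, in the order asked, and still so for the second after the job is handed in, with the robot touching nothing.
It also fails if it takes over 58 s, if anything falls off the work surface, if the arm or the gripper's body presses on something with over 40 N, if the wrist force passes 120 N, or if a joint passes its speed limit or range.

## Working session

There is one attempt and no reset: what is moved stays moved. The work goes in short steps, Python scripts to look and compute and a tool call to move; the robot and the scene stay as the last step left them, time stands still between calls to the robot, and variables do not carry over. Pictures are saved under pics/ and viewed, and the job is handed in when it is done.

Besides the shell and the picture viewer there is one more tool, called after "Request:" as name(argument=value, ...) on one line, values as JSON. move_arm: Moves the arm, as the interface text tells. Its arguments: {"type":"object","properties":{"motion":{"type":"array"},"force":{"type":"number"}},"required":["motion"]}

```bash
ls; mkdir -p pics; cat > h.py <<'E'
import numpy as np, cv2
from rig import sensors, viewer, workorder, r
def snap(name,fn):
    c=viewer.camera(name); cv2.imwrite(f'pics/{fn}.png',c['frame'][:,:,::-1]); 
    import pickle; pickle.dump(c,open(f'pics/{fn}.pkl','wb')); return c
def load(fn):
    import pickle; return pickle.load(open(f'pics/{fn}.pkl','rb'))
def ray(c,u,v):
    f=c['frame'].shape[0]/2/np.tan(np.radians(c['fov_y'])/2)
    E=np.array(c['extrinsics']);R=E[:3,:3];t=E[:3,3]
    d=R.T@np.array([(u-c['cx'])/f,(v-c['cy'])/f,1]); return -R.T@t,d/np.linalg.norm(d)
def plane(c,u,v,z):
    o,d=ray(c,u,v); return o+d*(z-o[2])/d[2]
def proj(c,p):
    f=c['frame'].shape[0]/2/np.tan(np.radians(c['fov_y'])/2)
    E=np.array(c['extrinsics']);q=E[:3,:3]@np.array(p)+E[:3,3]
    return np.array([c['cx']+f*q[0]/q[2],c['cy']+f*q[1]/q[2]])
def tri(*a):
    A=np.zeros((3,3));b=np.zeros(3);L=[ray(*x) for x in a]
    for o,d in L:
        P=np.eye(3)-np.outer(d,d);A+=P;b+=P@o
    p=np.linalg.solve(A,b); return p,[np.linalg.norm((np.eye(3)-np.outer(d,d))@(p-o)) for o,d in L]
E
python3 - <<'E'
from h import *
for n in ['scene','side','wrist']:
    c=snap(n,n+'0'); o,d=ray(c,c['cx'],c['cy']); print(n,c['fov_y'],c['cx'],c['cy'],o.round(3),d.round(3))
s=sensors.sense(); print(s); print(r.grip_depth)
E
```

```text
pics
scene 47.13289030927454 319.2275804332143 201.17083662929633 [ 1.395 -0.695  0.873] [-0.592  0.584 -0.556]
side 46.656083116452294 315.4507494529294 196.03676627932072 [0.063 0.716 0.848] [ 0.487 -0.592 -0.642]
wrist 60.78137528943011 321.5719105131658 205.84956162863205 [ 0.343 -0.526  0.374] [-0.245 -0.122 -0.962]
{'time_s': 0.15, 'joints': array([-1.10640391e+00,  3.53495730e-01,  1.63394118e+00, -8.09160120e-06,
        1.15519256e+00, -2.40779045e-03]), 'dq': array([ 0.00038585, -0.00032663, -0.00246523,  0.00070927,  0.00172096,
       -0.00092673]), 'joint_efforts': array([ 9.70988804e-04, -6.05632424e+01, -3.42339277e+01, -8.04299680e-05,
        6.07781752e-03,  3.81684657e-07]), 'tcp_pos': array([ 0.28110657, -0.55782439,  0.23073944]), 'tcp_rot': array([[ 4.50033818e-01, -8.93011389e-01, -4.70991522e-04],
       [-8.93010911e-01, -4.50034065e-01,  9.23703138e-04],
       [-1.03683965e-03,  4.90291802e-06, -9.99999462e-01]]), 'ft_force': array([-0.30880642, -0.46586875,  0.14822953]), 'ft_torque': array([-4.29880584e-05, -3.52743211e-02, -1.33043435e-02]), 'width': 0.08553853869960923}
0.0187
```

View pics/scene0.png

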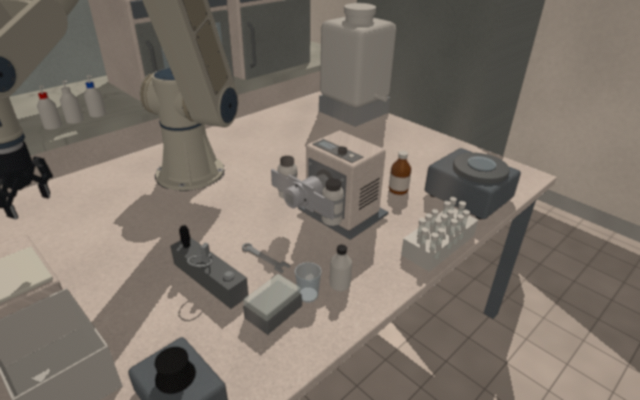

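View pics/side0.png

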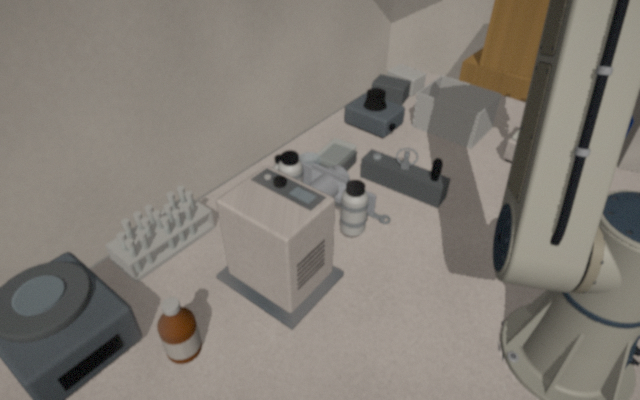

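View pics/wrist0.png

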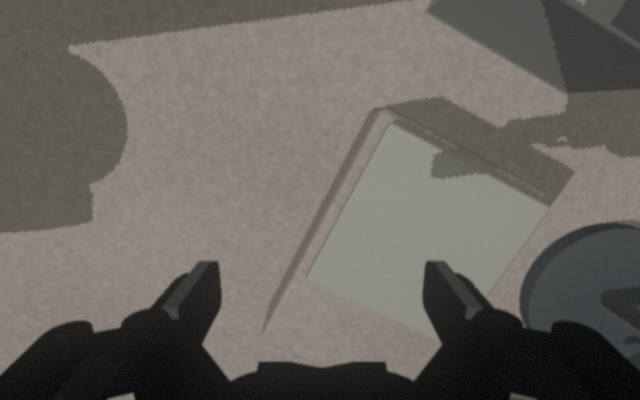

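The scene view shows the block at about (208,270) with the driver, linchpin and clevis in it, and the rotator with its carousel at about (330,190). The side view shows the block at (405,178). I'll zoom in on both.

```bash
python3 - <<'E'
from h import *
a=load('scene0')['frame'][:,:,::-1]; 
cv2.imwrite('pics/z1.png',cv2.resize(a[215:315,155:315],None,fx=5,fy=5,interpolation=cv2.INTER_CUBIC))
cv2.imwrite('pics/z2.png',cv2.resize(a[130:250,260:400],None,fx=5,fy=5,interpolation=cv2.INTER_CUBIC))
b=load('side0')['frame'][:,:,::-1]
cv2.imwrite('pics/z3.png',cv2.resize(b[130:250,260:420],None,fx=5,fy=5,interpolation=cv2.INTER_CUBIC))
cv2.imwrite('pics/z4.png',cv2.resize(b[130:220,340:470],None,fx=6,fy=6,interpolation=cv2.INTER_CUBIC))
E
```

```text
(no output)
```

View pics/z1.png

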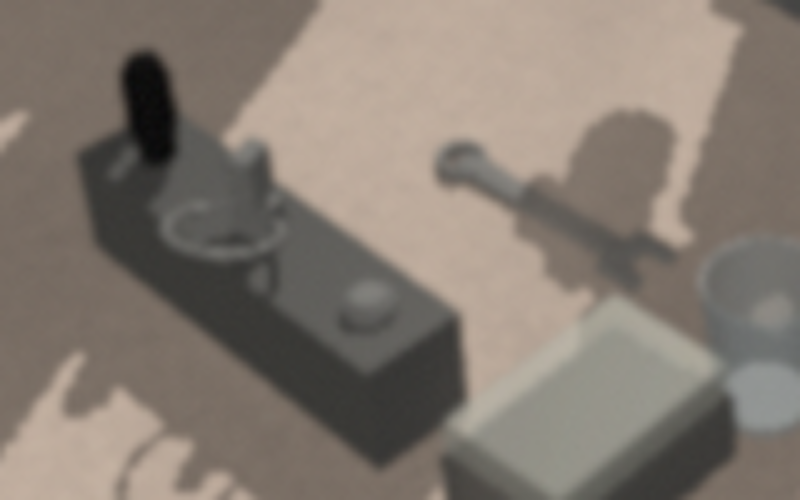

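View pics/z2.png

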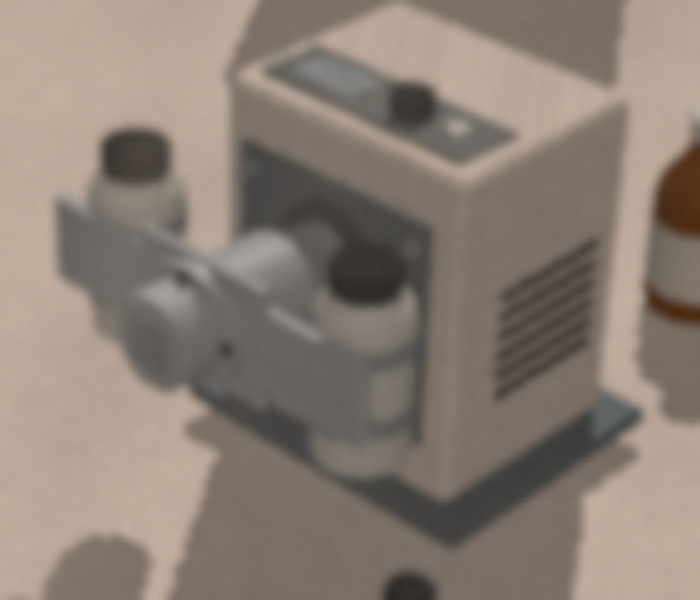

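View pics/z3.png

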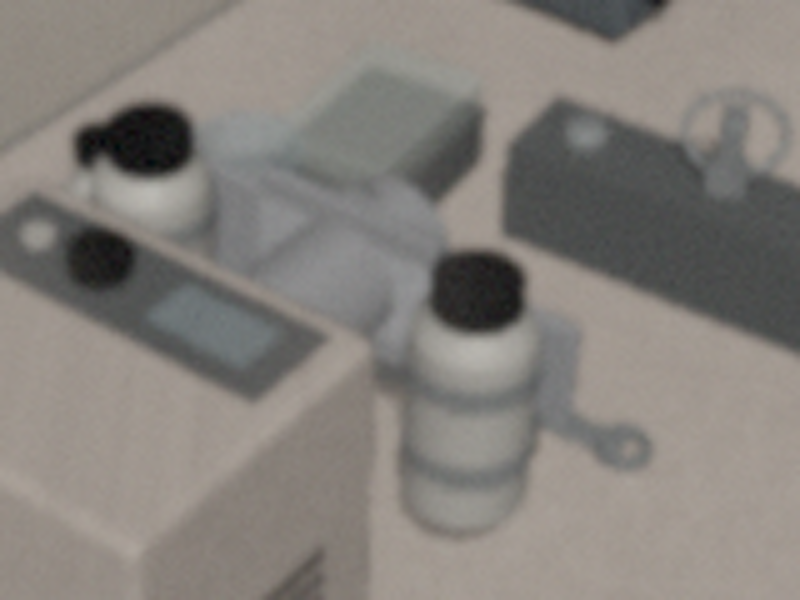

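View pics/z4.png

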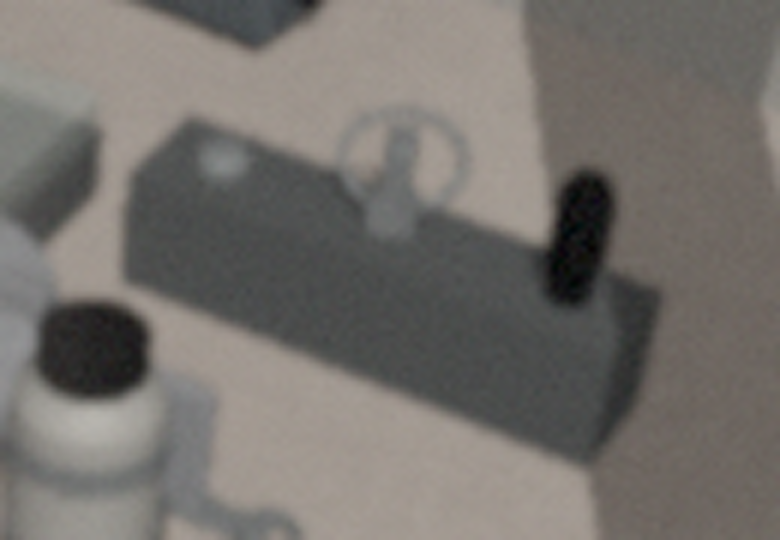

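```bash
python3 - <<'E'
from h import *
a=load('scene0');b=load('side0')
print('rot top scene');
for p in [(307,146),(352.4,167),(385,149.6),(340,131)]: print(plane(a,*p,.25).round(4))
print('rot top side');
for p in [(266,168),(334,199),(288,241),(218,201)]: print(plane(b,*p,.25).round(4))
print('block scene')
for p in [(171,246),(228.6,290.6),(246.6,278.6),(190,238)]: print(plane(a,*p,.068).round(4))
print('block side')
for p in [(372,149.7),(361.7,159.2),(450,178.7)]: print(plane(b,*p,.068).round(4))
# things
print('clevis',tri((a,155+370/5,215+298/5),(b,340+222/6,130+158/6)))
print('driver top',tri((a,155+143/5,215+62/5),(b,340+590/6,130+185/6)))
print('tab top',tri((a,155+251/5,215+145/5),(b,340+401/6,130+130/6)))
E
```

```text
rot top scene
[0.495 0.137 0.25 ]
[0.672  0.1437 0.25  ]
[0.6665 0.2918 0.25  ]
[0.4886 0.2853 0.25  ]
rot top side
[0.6593 0.1588 0.25  ]
[0.4822 0.1475 0.25  ]
[0.4747 0.2927 0.25  ]
[0.6561 0.2984 0.25  ]
block scene
[ 0.4226 -0.3012  0.068 ]
[ 0.6705 -0.2842  0.068 ]
[ 0.6663 -0.2272  0.068 ]
[ 0.4268 -0.245   0.068 ]
block side
[ 0.6611 -0.2768  0.068 ]
[ 0.6567 -0.2174  0.068 ]
[ 0.4167 -0.2955  0.068 ]
clevis (array([ 0.62781808, -0.25301793,  0.07169963]), [np.float64(3.4996232443890485e-05), np.float64(3.499623244401779e-05)])
driver top (array([ 0.448779  , -0.267677  ,  0.12888431]), [np.float64(6.952005846558736e-05), np.float64(6.952005846549656e-05)])
tab top (array([ 0.53998454, -0.260065  ,  0.12243999]), [np.float64(0.0002693250101360206), np.float64(0.00026932501013602695)])
```

Triangulated and checked: rotator middle ≈(0.574, 0.220) with yaw ≈0.04. The block is at ≈(0.543, −0.261) and the linchpin at ≈(0.540, −0.26) with its tab top at 0.122, which is as expected. Next I'll move over the block for a wrist view.

Request:
move_arm(motion=[[0.026,0.03,0.006,0,0,0.114,0.085],[0.026,0.03,0.006,0,0,0.114,0.085],[0.026,0.03,0.006,0,0,0.114,0.085],[0.026,0.03,0.006,0,0,0.114,0.085],[0.026,0.03,0.006,0,0,0.114,0.085],[0.026,0.03,0.006,0,0,0.114,0.085],[0.026,0.03,0.006,0,0,0.114,0.085],[0.026,0.03,0.006,0,0,0.114,0.085],[0.026,0.03,0.006,0,0,0.114,0.085],[0.026,0.03,0.006,0,0,0.114,0.085],[0,0,0,0,0,0,0.085]])

```text
time_s: 1.52
tcp_pos: [0.5428, -0.2563, 0.2914]
tcp_rot: [[0.999, 0.04, 0.001], [0.04, -0.999, 0.0], [0.001, -0.0, -1.0]]
ft_force: [-0.5, 0.1, -0.2]
width: 0.0857
```

```bash
python3 - <<'E'
from h import *
snap('wrist','w1'); s=sensors.sense(); print(s['tcp_pos'],s['tcp_rot'].round(3),s['joints'].round(2))
E
```

```text
[ 0.54168385 -0.25732397  0.29107407] [[ 0.999  0.037 -0.   ]
 [ 0.037 -0.999 -0.   ]
 [-0.     0.    -1.   ]] [-0.45  0.26  1.62 -0.    1.26 -0.48]
```

View pics/w1.png

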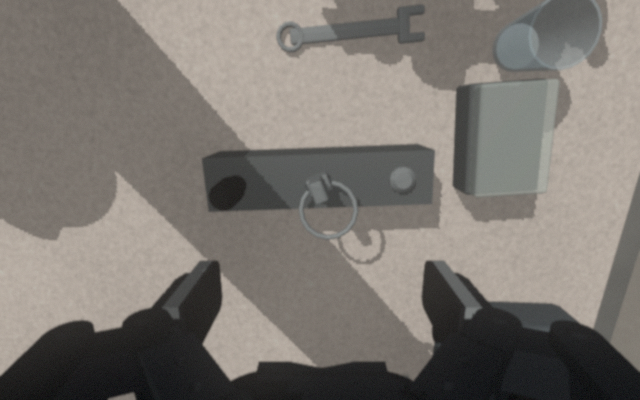

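```bash
python3 - <<'E'
from h import *
a=load('w1')['frame'][:,:,::-1]
cv2.imwrite('pics/z5.png',cv2.resize(a[160:250,280:380],None,fx=6,fy=6,interpolation=cv2.INTER_CUBIC))
E
```

```text
(no output)
```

View pics/z5.png

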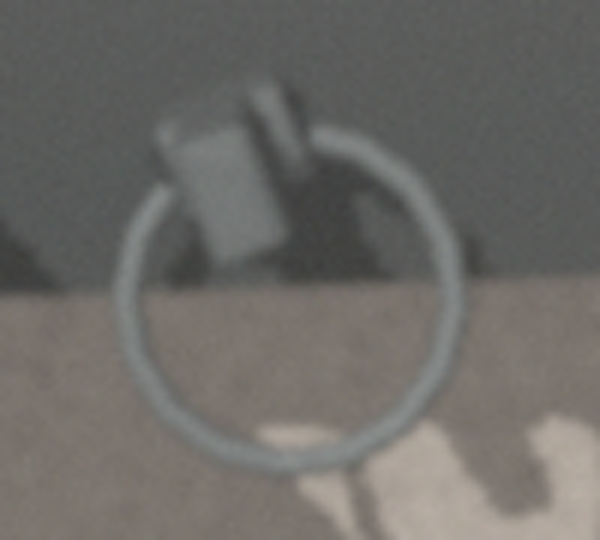

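The linchpin is in the middle hole at (318,188) and turned about 20° about vertical, with its ring leaning to the lower right. I'll measure its tab top and the ring on the z=0.122 plane.

```bash
python3 - <<'E'
from h import *
c=load('w1')
q=lambda x,y:((x+.5)/6-.5+280,(y+.5)/6-.5+160)
P=np.array([plane(c,*q(*p),.122) for p in [(168,148),(247,125),(287,240),(212,268)]])
print(P.round(4),P.mean(0))
for i,j in [(0,1),(3,2),(3,0),(2,1)]:
    d=P[j]-P[i]; print(np.linalg.norm(d),np.degrees(np.arctan2(d[1],d[0])))
# ring: ellipse centre (290,300) => far arc
# block edges: top corners at z .068
B=[plane(c,*p,.068) for p in [(205,160),(433,148),(434,203),(209,210)]]
print(np.round(B,4))
E
```

```text
[[ 0.5301 -0.255   0.122 ]
 [ 0.5423 -0.2509  0.122 ]
 [ 0.5493 -0.2691  0.122 ]
 [ 0.5376 -0.2742  0.122 ]] [ 0.53986036 -0.26228019  0.122     ]
0.012869549492176745 18.72818740440689
0.012744236522797414 23.365477364305
0.020605380648600506 111.41038942169112
0.019568711101557945 111.06303963089518
[[ 0.4173 -0.2444  0.068 ]
 [ 0.6611 -0.2221  0.068 ]
 [ 0.67   -0.2827  0.068 ]
 [ 0.4187 -0.3006  0.068 ]]
```

The pin is at (0.540, −0.262) with yaw ≈ 0.37, and the measured tab size of about 13×20 mm fits. Next I'll go to the shaft end with the fingers shut, taking a look on the way.

Request:
move_arm(motion=[[0.007,0.031,0.003,0,0,0,0],[0.007,0.031,0.003,0,0,0,0],[0.007,0.031,0.003,0,0,0,0],[0.007,0.031,0.003,0,0,0,0],[0.007,0.031,0.003,0,0,0,0],[0.007,0.031,0.003,0,0,0,0],[0,0,0,0,0,0,0],[0,0,0,0,0,0,0]])

```text
time_s: 2.58
tcp_pos: [0.5827, -0.0732, 0.3089]
tcp_rot: [[0.999, 0.035, -0.001], [0.035, -0.999, -0.001], [-0.001, 0.001, -1.0]]
ft_force: [1.1, -0.8, -0.6]
width: 0.0
```

```bash
python3 - <<'E'
from h import *
c=snap('wrist','w2'); s=sensors.sense(); print(s['tcp_pos'],s['ft_force'])
E
```

```text
[ 0.5827517  -0.07339415  0.30895105] [-0.34844191 -0.58052803 -0.11867608]
```

View pics/w2.png

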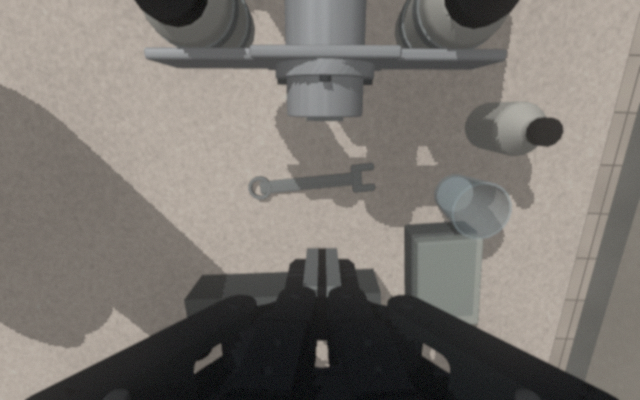

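The hub sits at u 288–362 with its outboard edge at v≈117. The cross bar lies along v≈55 (u 147–506).

```bash
python3 - <<'E'
from h import *
c=load('w2')
a=c['frame'][:,:,::-1]
cv2.imwrite('pics/z6.png',cv2.resize(a[30:140,260:390],None,fx=5,fy=5,interpolation=cv2.INTER_CUBIC))
for p,z in [((288,100),.17),((362,100),.17),((325,117),.2),((147,52),.19),((506,52),.19)]: print(p,plane(c,*p,z).round(4))
E
```

```text
(288, 100) [0.5538 0.0022 0.17  ]
(362, 100) [0.6123 0.0042 0.17  ]
(325, 117) [ 0.5833 -0.0091  0.2   ]
(147, 52) [0.4556 0.0309 0.19  ]
(506, 52) [0.7099 0.0396 0.19  ]
```

View pics/z6.png

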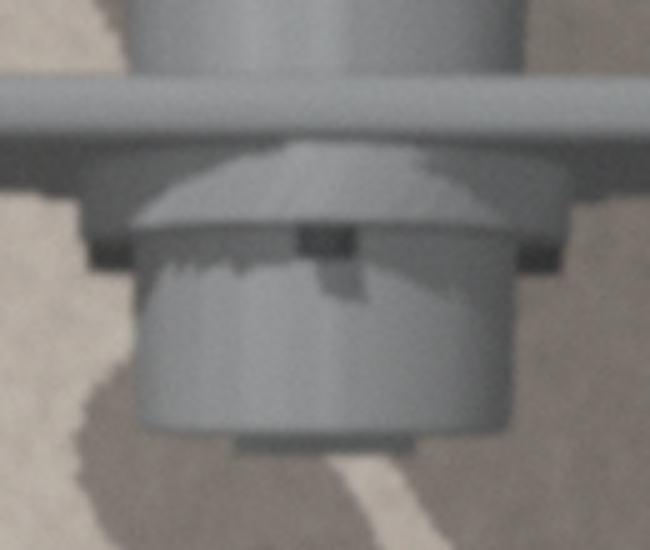

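```bash
python3 - <<'E'
from h import *
c=load('w2')
for p,z in [((308,118),.184),((342.5,118),.184),((325,120.1),.184),((325,116),.2),((288,105),.17)]: print(p,plane(c,*p,z).round(4))
E
```

```text
(308, 118) [ 0.5705 -0.0107  0.184 ]
(342.5, 118) [ 0.5968 -0.0098  0.184 ]
(325, 120.1) [ 0.5835 -0.0118  0.184 ]
(325, 116) [ 0.5832 -0.0084  0.2   ]
(288, 105) [ 0.5539 -0.0016  0.17  ]
```

The shaft end is at ≈(0.5835, −0.0115), so the hole is at y≈0.0005, and the hub face is at y≈−0.008. Next is going down and pushing above the shaft at z≈0.189.

Request:
move_arm(motion=[[0,0,-0.03,0,0,0,0],[0,0,-0.03,0,0,0,0],[0,0,-0.03,0,0,0,0],[0,0,-0.03,0,0,0,0],[0,0.015,0,0,0,0,0],[0,0.015,0,0,0,0,0],[0,0.012,0,0,0,0,0],[0,0.006,0,0,0,0,0],[0,0.006,0,0,0,0,0],[0,0,0,0,0,0,0]])

```text
time_s: 3.88
tcp_pos: [0.5834, -0.0178, 0.1896]
tcp_rot: [[0.999, 0.036, 0.0], [0.036, -0.999, 0.0], [0.0, -0.0, -1.0]]
ft_force: [0.1, 0.9, 0.7]
width: 0.0002
```

Request:
move_arm(motion=[[0,0.004,0,0,0,0,0],[0,0.004,0,0,0,0,0],[0,0.004,0,0,0,0,0],[0,0,0,0,0,0,0]])

```text
time_s: 4.38
tcp_pos: [0.5832, -0.0057, 0.1892]
tcp_rot: [[0.999, 0.036, -0.0], [0.036, -0.999, 0.0], [-0.0, -0.0, -1.0]]
ft_force: [-1.3, -1.6, 0.7]
width: 0.0
```

Request:
move_arm(motion=[[0,0.003,0,0,0,0,0],[0,0.003,0,0,0,0,0],[0,0.002,0,0,0,0,0]])

```text
time_s: 4.75
tcp_pos: [0.583, 0.002, 0.1892]
tcp_rot: [[0.999, 0.036, -0.001], [0.036, -0.999, -0.0], [-0.001, 0.0, -1.0]]
ft_force: [-1.3, -3.5, 1.2]
width: -0.0002
```

Request:
move_arm(motion=[[0,0.003,0,0,0,0,0],[0,0.002,0,0,0,0,0],[0,0.002,0,0,0,0,0]])

```text
time_s: 5.12
tcp_pos: [0.583, 0.0029, 0.1893]
tcp_rot: [[0.999, 0.038, -0.001], [0.038, -0.999, -0.011], [-0.001, 0.011, -1.0]]
ft_force: [-1.8, -39.9, 2.1]
width: 0.0
```

The force jumped to 40 N at TCP y≈0.003, which is where home was predicted. Now I'll back off, rise and look at the hole.

Request:
move_arm(motion=[[0,-0.015,0,0,0,0,0],[0,-0.02,0.01,0,0,0,0.03],[0,-0.015,0.025,0,0,0,0.06],[0,-0.01,0.025,0,0,0,0.06],[0,0,0.02,0,0,0,0.06],[0,0,0,0,0,0,0.06]])

```text
time_s: 5.88
tcp_pos: [0.5844, -0.0514, 0.2713]
tcp_rot: [[0.999, 0.036, 0.004], [0.036, -0.999, 0.0], [0.004, -0.0, -1.0]]
ft_force: [-0.5, -0.5, -1.3]
width: 0.0605
```

```bash
python3 - <<'E'
from h import *
c=snap('wrist','w3'); s=sensors.sense(); print(s['tcp_pos'],s['ft_force'])
print(proj(c,[.583,.0005,.184]))
cv2.imwrite('pics/z7.png',cv2.resize(c['frame'][40:180,240:410,::-1],None,fx=4.5,fy=4.2,interpolation=cv2.INTER_CUBIC))
E
```

```text
[ 0.58371689 -0.05122279  0.26998378] [ 0.15376865  0.13089106 -0.93177048]
[321.08360457 136.72962155]
```

View pics/w3.png

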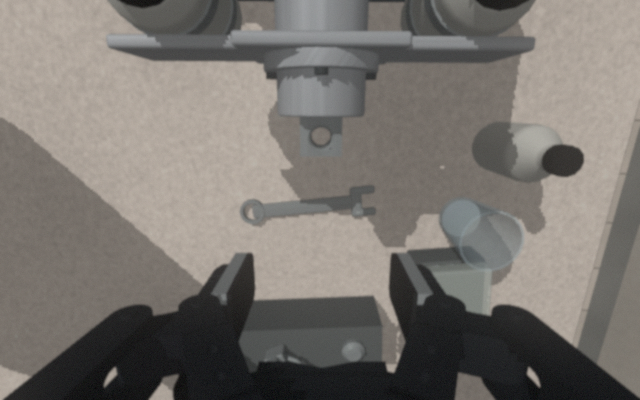

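The hole is free, seen at (320,135). I'll measure it and the edge directions.

```bash
python3 - <<'E'
from h import *
c=load('w3'); g=cv2.cvtColor(c['frame'],cv2.COLOR_RGB2GRAY)
cv2.imwrite('pics/z8.png',cv2.resize(c['frame'][105:165,285:355,::-1],None,fx=10,fy=10,interpolation=cv2.INTER_CUBIC))
print(g[128:146:1,304:340:2])
E
```

```text
[[108  96  89  88  85  85  93 108 111 106 101  89  83  87  86  88  88  86]
 [116 107  98  89  83  92 111 117 116 113 109 100  85  83  88  86  87  85]
 [121 116 110  96  86 105 118 121 118 118 113 111  93  83  85  88  85  85]
 [123 122 116  94  96 111 118 122 115 117 117 112 105  82  86  85  87  85]
 [124 122 116  93 102 117 120 119 116 118 117 115 112  85  83  87  86  83]
 [123 124 113  91 107 119 120 117 117 116 119 118 111  90  84  94  94  93]
 [123 123 111  88 109 121 122 116 118 121 119 117 117  93  89 103 107 107]
 [123 122 106  87 111 121 122 118 118 120 119 121 117  93  96 112 115 113]
 [125 122 106  86 107 123 123 119 118 122 122 119 117  97 105 115 117 116]
 [125 124 105  86 107 120 121 118 117 121 120 117 116  95 110 117 118 117]
 [124 122 107  85 103 118 120 117 116 119 117 117 110  92 112 118 119 117]
 [125 120 105  85  97 115 119 116 117 119 118 114 106  90 114 120 119 119]
 [126 123 108  88  86 110 116 116 117 115 120 112  97  88 116 119 119 118]
 [123 123 113  90  78 101 115 119 118 119 115 109  86  94 119 119 115 117]
 [123 123 111  97  79  90 108 115 117 117 116  98  82 102 119 118 118 117]
 [126 123 116 101  84  78  98 110 113 117 109  87  84 115 124 121 119 119]
 [123 123 117 105  93  77  85  96 100 102  94  86  95 120 122 118 120 116]
 [123 120 120 112 101  87  78  83  87  87  90  95 109 123 122 120 117 118]]
```

View pics/z8.png

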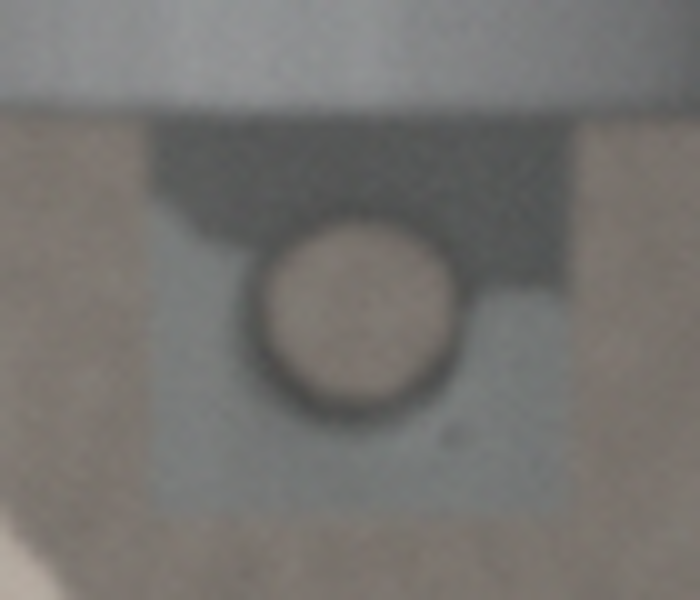

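```bash
python3 - <<'E'
from h import *
c=load('w3')
for p,z in [((320.2,136.1),.184),((299.3,145),.184),((341.7,145),.184),((320.5,155.7),.184),((320.5,116),.2)]: print(p,plane(c,*p,z).round(4))
for p in [(108,42),(533,46)]:print(plane(c,*p,.2))
E
```

```text
(320.2, 136.1) [0.5824 0.0009 0.184 ]
(299.3, 145) [ 0.5686 -0.0054  0.184 ]
(341.7, 145) [ 0.597  -0.0045  0.184 ]
(320.5, 155.7) [ 0.583  -0.0121  0.184 ]
(320.5, 116) [0.5821 0.0141 0.2   ]
[0.45868742 0.05098474 0.2       ]
[0.70383927 0.05762671 0.2       ]
```

Request:
move_arm(motion=[[-0.007,-0.035,-0.005,0,0,0.055,0.045],[-0.007,-0.035,-0.01,0,0,0.055,0.045],[-0.007,-0.035,-0.01,0,0,0.055,0.045],[-0.007,-0.035,-0.01,0,0,0.056,0.045],[-0.008,-0.035,-0.01,0,0,0.056,0.045],[-0.008,-0.036,-0.01,0,0,0.056,0.045],[0,0,0,0,0,0,0.045]])

```text
time_s: 6.8
tcp_pos: [0.5378, -0.2635, 0.2122]
tcp_rot: [[0.933, 0.359, -0.003], [0.359, -0.933, 0.001], [-0.002, -0.002, -1.0]]
ft_force: [0.6, 0.8, 0.5]
width: 0.0448
```

```bash
python3 - <<'E'
from h import *
c=snap('wrist','w4'); s=sensors.sense(); print(s['tcp_pos'],s['tcp_rot'].round(3))
print(proj(c,[.5399,-.2623,.122]))
E
```

```text
[ 0.53835976 -0.26238707  0.21284366] [[ 0.933  0.359 -0.002]
 [ 0.359 -0.933  0.001]
 [-0.001 -0.002 -1.   ]]
[324.60702672 209.85428087]
```

View pics/w4.png

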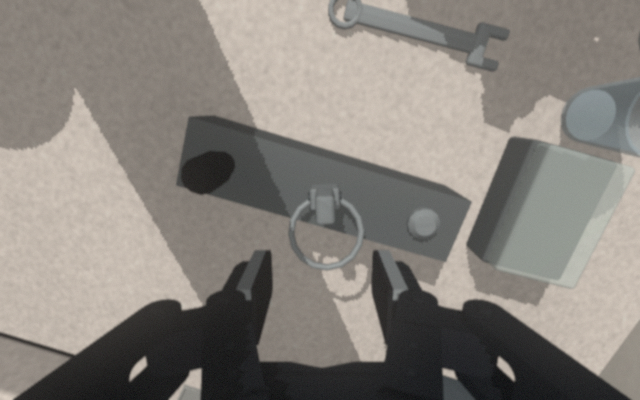

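The view is aligned: the tab top is at about (325,209) against a predicted (324.6,209.9). Going down to grip.

Request:
move_arm(motion=[[0.0015,0,-0.03,0,0,0,0.045],[0,0,-0.03,0,0,0,0.045],[0,0,-0.03,0,0,0,0.04],[0,0,-0.018,0,0,0,0.04],[0,0,-0.01,0,0,0,0.04],[0,0,0,0,0,0,0.04]])

```text
time_s: 7.6
tcp_pos: [0.5408, -0.2618, 0.0961]
tcp_rot: [[0.933, 0.361, -0.0], [0.361, -0.933, 0.0], [-0.0, -0.0, -1.0]]
ft_force: [0.2, -0.1, -0.5]
width: 0.0398
```

```bash
python3 - <<'E'
from h import *
c=snap('wrist','w5'); s=sensors.sense(); print(s['tcp_pos'],s['width'],s['ft_force'])
E
```

```text
[ 0.54119801 -0.26212392  0.09674426] 0.039952759130955445 [-0.18100214  1.05387275 -0.3991737 ]
```

View pics/w5.png

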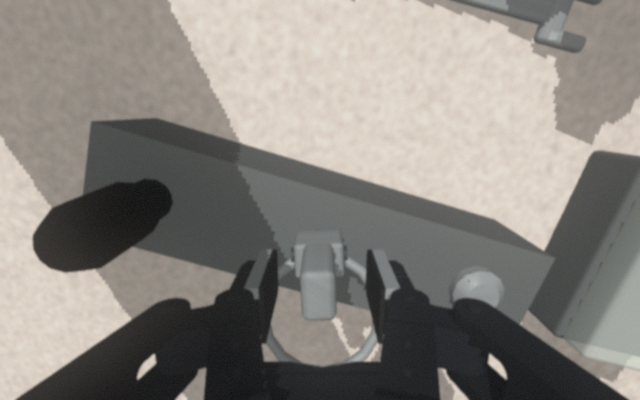

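The tab sits centred between the pads (u≈320). Closing at 60 N, then a small lift.

Request:
move_arm(motion=[[0,0,-0.001,0,0,0,0.01],[0,0,0,0,0,0,0.008],[0,0,0,0,0,0,0.008],[0,0,0,0,0,0,0.008]], force=60)

```text
time_s: 8.15
tcp_pos: [0.5413, -0.2624, 0.0961]
tcp_rot: [[0.933, 0.361, 0.001], [0.361, -0.933, -0.001], [0.001, 0.001, -1.0]]
ft_force: [-0.6, 1.6, 6.6]
width: 0.0128
```

Request:
move_arm(motion=[[0,0,0.01,0,0,0,0.008],[0,0,0.02,0,0,0,0.008],[0,0,0.03,0,0,0,0.008],[0,0,0.03,0,0,0,0.008],[0,0,0.04,0,0,0,0.008],[0,0,0.04,0,0,0,0.008],[0,0,0.035,0,0,0,0.008]])

```text
time_s: 9.02
tcp_pos: [0.5405, -0.2621, 0.3021]
tcp_rot: [[0.933, 0.361, 0.0], [0.361, -0.933, -0.0], [0.0, 0.0, -1.0]]
ft_force: [0.1, -0.8, -2.6]
width: 0.013
```

```bash
python3 - <<'E'
from h import *
c=snap('wrist','w6'); s=sensors.sense(); print(s['tcp_pos'],s['width'],s['ft_force'])
E
```

```text
[ 0.54223795 -0.26294906  0.30700856] 0.01253202973971236 [ 1.35131527 -1.9252544   1.88956934]
```

View pics/w6.png

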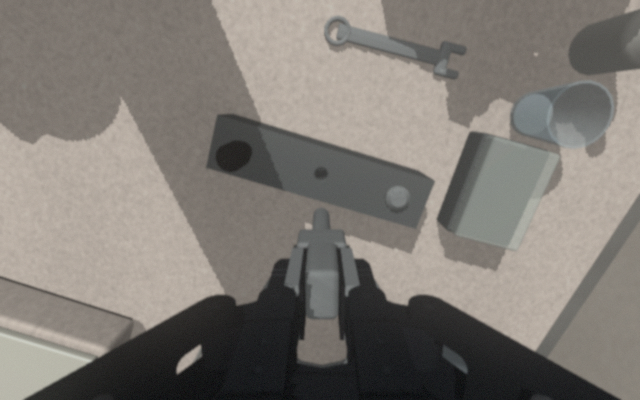

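The pin is out, with its tip at (321,210) and the emptied hole at (320,172). Carrying it over the shaft hole and turning it back to the rotator's yaw.

Request:
move_arm(motion=[[0.005,0.032,0,0,0,-0.042,0.008],[0.005,0.033,0,0,0,-0.042,0.008],[0.005,0.033,0,0,0,-0.042,0.008],[0.005,0.033,0,0,0,-0.042,0.008],[0.005,0.033,0,0,0,-0.042,0.008],[0.005,0.033,0,0,0,-0.042,0.008],[0.005,0.033,0,0,0,-0.042,0.008],[0.005,0.032,0,0,0,-0.042,0.008],[0,0,0,0,0,0,0.008],[0,0,0,0,0,0,0.008]])

```text
time_s: 10.32
tcp_pos: [0.5804, -0.0005, 0.3001]
tcp_rot: [[0.999, 0.034, -0.001], [0.034, -0.999, -0.0], [-0.001, 0.0, -1.0]]
ft_force: [-0.2, -0.3, -2.1]
width: 0.013
```

```bash
python3 - <<'E'
from h import *
c=snap('wrist','w7'); s=sensors.sense(); print(s['tcp_pos'],s['tcp_rot'].round(3),s['ft_force'])
cv2.imwrite('pics/z9.png',cv2.resize(c['frame'][140:300,240:400,::-1],None,fx=5,fy=5,interpolation=cv2.INTER_CUBIC)[:600])
snap('side','s7');snap('scene','c7')
E
```

```text
[ 0.58046828 -0.00086079  0.30015413] [[ 0.999  0.033 -0.   ]
 [ 0.033 -0.999 -0.   ]
 [-0.     0.    -1.   ]] [ 0.87914087  0.11694674 -1.153565  ]
```

View pics/w7.png

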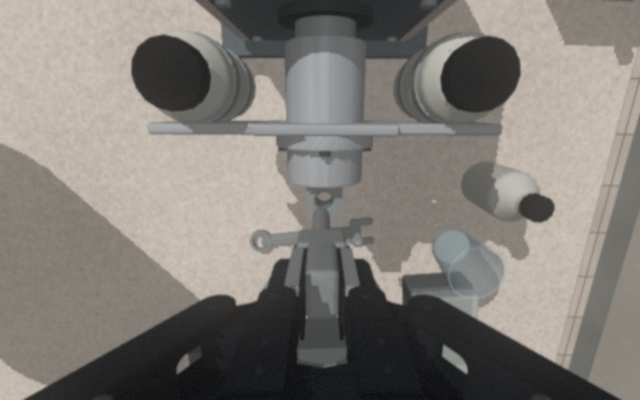

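View pics/z9.png

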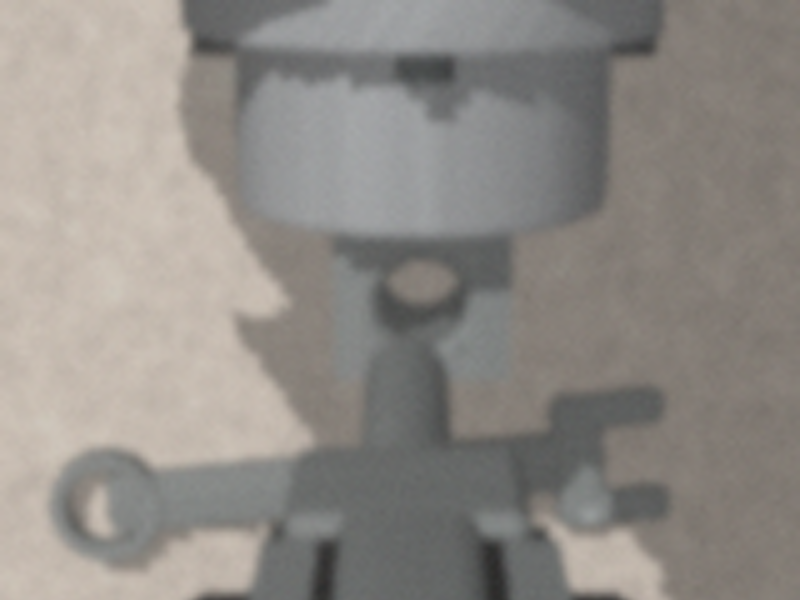

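View pics/c7.png

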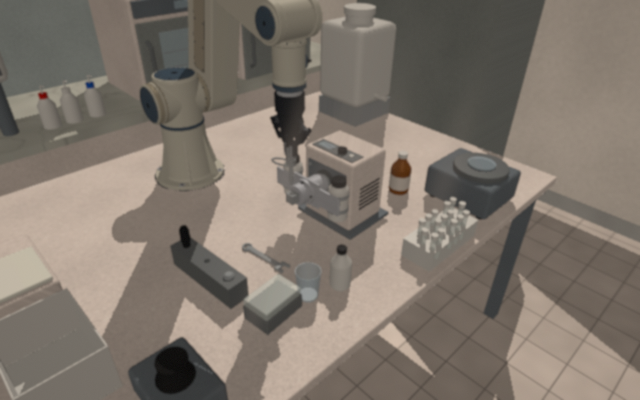

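```bash
python3 - <<'E'
from h import *
c=load('w7')
q=lambda x,y:((x+.5)/5-.5+240,(y+.5)/5-.5+140)
print('hole',plane(c,*q(422,297),.184), 'end',plane(c,*q(422,380),.184),'sides',plane(c,*q(332,320),.184),plane(c,*q(511,320),.184))
for z in (.212,.214): print('tip edge',plane(c,*q(405,338),z))
print('shank',[plane(c,*q(x,400),.225)[0] for x in (366,448)])
for n in 'sc':
    k=load(n+'7'); p=proj(k,[.5805,-.001,.24]); print(p)
    u,v=int(p[0]),int(p[1]); cv2.imwrite(f'pics/y{n}.png',cv2.resize(k['frame'][v-50:v+50,u-60:u+60,::-1],None,fx=6,fy=6,interpolation=cv2.INTER_CUBIC)); print(u,v)
E
```

```text
hole [0.58257054 0.00102453 0.184     ] end [ 0.583052  -0.0126623  0.184    ] sides [ 0.5684927  -0.00320155  0.184     ] [ 0.59675491 -0.00226404  0.184     ]
tip edge [0.57992327 0.00233224 0.212     ]
tip edge [0.57990962 0.00291156 0.214     ]
shank [np.float64(0.5748616115741952), np.float64(0.585910690436506)]
[339.49783537 152.48984354]
339 152
[290.92610079 175.68813754]
290 175
```

View pics/yc.png

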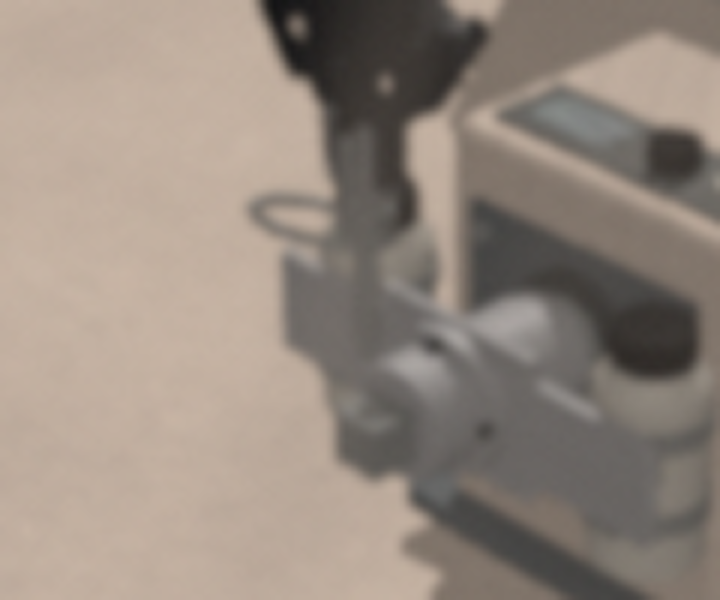

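View pics/ys.png

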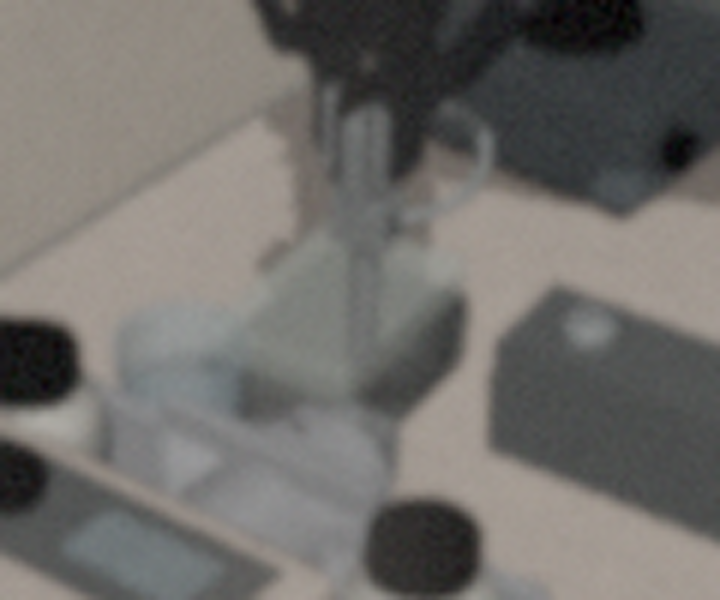

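The tip is at ≈(0.580, 0.000) and the hole at ≈(0.5825, 0.001). Shifting by (+2.3, +0.8) mm, then starting the insertion.

Request:
move_arm(motion=[[0.0023,0.0008,0,0,0,0,0.008],[0,0,-0.015,0,0,0,0.008],[0,0,-0.012,0,0,0,0.008],[0,0,0,0,0,0,0.008]])

```text
time_s: 10.98
tcp_pos: [0.582, 0.0006, 0.2714]
tcp_rot: [[0.999, 0.033, -0.003], [0.033, -0.999, 0.0], [-0.003, -0.0, -1.0]]
ft_force: [-0.6, -1.0, -1.9]
width: 0.0133
```

```bash
python3 - <<'E'
from h import *
c=snap('wrist','w8'); s=sensors.sense(); print(s['tcp_pos'],s['ft_force'])
cv2.imwrite('pics/z10.png',cv2.resize(c['frame'][160:300,250:390,::-1],None,fx=5,fy=5,interpolation=cv2.INTER_CUBIC)[:600])
E
```

```text
[0.58256407 0.000657   0.27232316] [-0.08077223  0.74417307 -2.23151483]
```

View pics/z10.png

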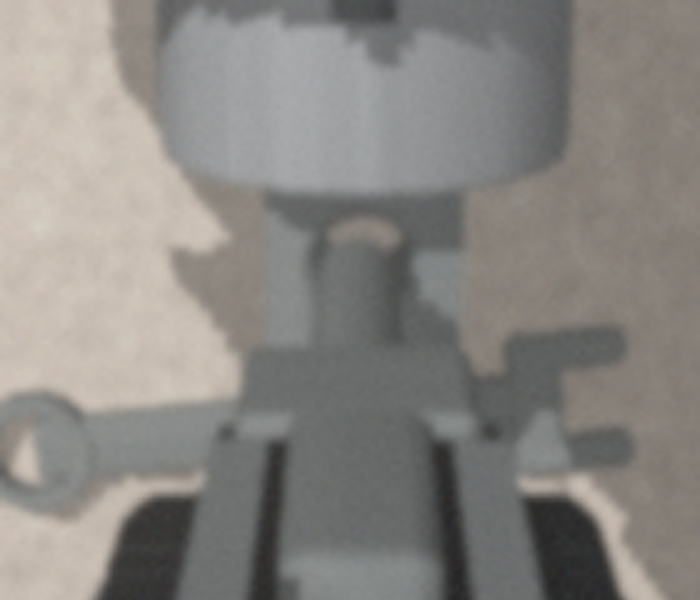

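The shank is centred to about 0.5 mm (361 against 365 in the crop) and the tip is at the mouth. Continuing down.

Request:
move_arm(motion=[[0.0005,0,-0.008,0,0,0,0.008],[0,0,-0.01,0,0,0,0.008],[0,0,-0.01,0,0,0,0.008],[0,0,0,0,0,0,0.008]])

```text
time_s: 11.52
tcp_pos: [0.5829, 0.0007, 0.2441]
tcp_rot: [[0.999, 0.033, -0.002], [0.033, -0.999, 0.0], [-0.002, -0.0, -1.0]]
ft_force: [0.1, 0.0, -2.6]
width: 0.0128
```

Free so far, with the tip about 26 mm into the hole and no side forces.

Request:
move_arm(motion=[[0,0,-0.01,0,0,0,0.008],[0,0,-0.01,0,0,0,0.008],[0,0,-0.006,0,0,0,0.008],[0,0,-0.003,0,0,0,0.008],[0,0,0,0,0,0,0.008]])

```text
time_s: 12.15
tcp_pos: [0.5835, 0.0007, 0.2161]
tcp_rot: [[0.999, 0.033, -0.0], [0.033, -0.999, 0.0], [-0.0, -0.0, -1.0]]
ft_force: [-0.9, -1.1, -1.7]
width: 0.0128
```

Request:
move_arm(motion=[[0,0,-0.002,0,0,0,0.008],[0,0,-0.002,0,0,0,0.008],[0,0,-0.001,0,0,0,0.008],[0,0,0,0,0,0,0.008]])

```text
time_s: 12.65
tcp_pos: [0.5837, 0.0007, 0.2121]
tcp_rot: [[0.999, 0.033, 0.001], [0.033, -0.999, -0.0], [0.001, 0.0, -1.0]]
ft_force: [-3.4, -0.1, 5.1]
width: 0.0128
```

Contact at TCP z=0.212, which is exactly the predicted seat. One more light push, then release.

Request:
move_arm(motion=[[-0.0008,0,-0.001,0,0,0,0.008],[0,0,0,0,0,0,0.008]])

```text
time_s: 12.9
tcp_pos: [0.5837, 0.0006, 0.2121]
tcp_rot: [[0.999, 0.033, 0.003], [0.033, -0.999, -0.0], [0.003, 0.0, -1.0]]
ft_force: [-3.3, -1.3, 10.9]
width: 0.013
```

Request:
move_arm(motion=[[0,0,0,0,0,0,0.035],[0,0,0,0,0,0,0.04],[0,0,0.005,0,0,0,0.04],[0,0,0.02,0,0,0,0.04],[0,0,0.03,0,0,0,0.04],[0,-0.02,0.035,0,0,0,0.04],[0,-0.03,0.02,0,0,0,0.04],[0,0,0,0,0,0,0.04]])

```text
time_s: 13.9
tcp_pos: [0.5837, -0.0508, 0.3223]
tcp_rot: [[1.0, 0.031, 0.003], [0.031, -1.0, -0.001], [0.003, 0.001, -1.0]]
ft_force: [0.1, 0.3, -0.5]
width: 0.04
```

```bash
python3 - <<'E'
from h import *
c=snap('wrist','w9'); s=sensors.sense(); print(s['tcp_pos'],s['ft_force'])
k=snap('scene','c9'); cv2.imwrite('pics/z11.png',cv2.resize(k['frame'][125:225,230:350,::-1],None,fx=6,fy=6,interpolation=cv2.INTER_CUBIC))
E
```

```text
[ 0.58302734 -0.04977094  0.32088227] [0.55262672 0.55688193 0.47590199]
```

View pics/w9.png

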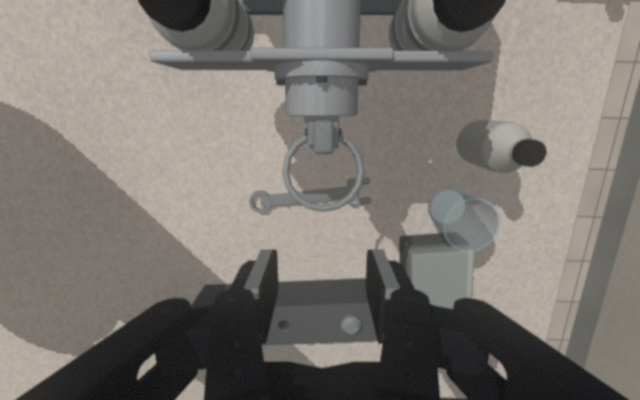

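View pics/z11.png

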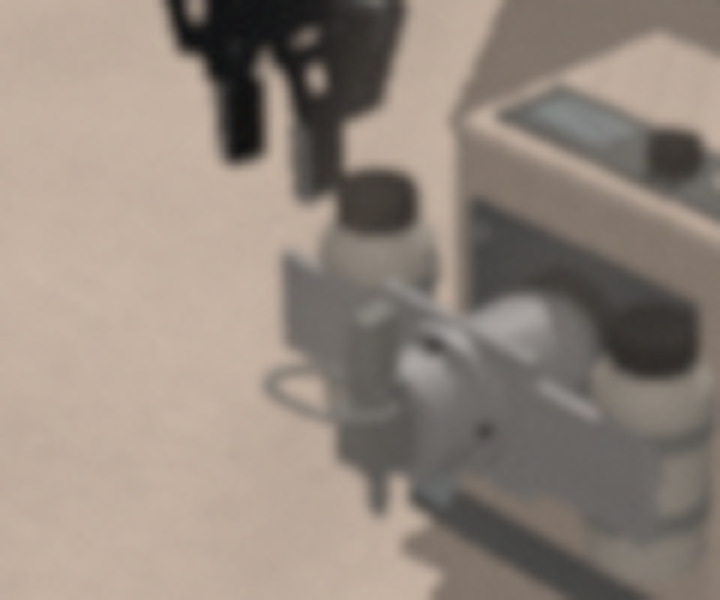

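The pin is seated with its ring pointing outboard, and its far arc is at (323,207). I'll estimate the ring angle and plan the swing.

```bash
python3 - <<'E'
from h import *
c=load('w9')
for ph in np.arange(-.6,.3,.05):
    print(round(ph,2),proj(c,[.583+.058*np.cos(ph)*.03,.0007-.058*np.cos(ph),.196-.058*np.sin(ph)]).round(1))
E
```

```text
-0.6 [321.9 204.1]
-0.55 [321.9 205.3]
-0.5 [321.8 206.2]
-0.45 [321.8 207. ]
-0.4 [321.8 207.5]
-0.35 [321.8 207.9]
-0.3 [321.8 208. ]
-0.25 [321.8 208. ]
-0.2 [321.7 207.8]
-0.15 [321.7 207.4]
-0.1 [321.7 206.8]
-0.05 [321.7 206.1]
0.0 [321.7 205.2]
0.05 [321.7 204.2]
0.1 [321.6 203. ]
0.15 [321.6 201.7]
0.2 [321.6 200.2]
0.25 [321.6 198.6]
```

Request:
move_arm(motion=[[0,-0.01,0,0.16,0,0,0],[0,-0.01,0,0.16,0,0,0],[0,-0.01,-0.01,0.16,0,0,0],[0,-0.01,-0.01,0.16,0,0,0],[0,-0.01,-0.01,0.16,0,0,0],[0,0,0,0,0,0,0],[0,0,0,0,0,0,0]])

```text
time_s: 14.88
tcp_pos: [0.5829, -0.0986, 0.29]
tcp_rot: [[0.999, 0.033, -0.001], [0.023, -0.697, 0.716], [0.023, -0.716, -0.698]]
ft_force: [-0.4, -0.0, 1.3]
width: 0.0003
```

```bash
python3 - <<'E'
from h import *
s=sensors.sense(); print(s['tcp_pos'],s['tcp_rot'].round(3),s['joints'].round(2),s['ft_force'])
c=snap('wrist','w10');snap('scene','c10')
E
```

```text
[ 0.58286214 -0.09855383  0.29003212] [[ 0.999  0.033 -0.001]
 [ 0.023 -0.697  0.716]
 [ 0.023 -0.716 -0.698]] [-0.54  0.47  1.55  0.66  1.59 -0.72] [-0.36236614 -0.04142373  1.32876759]
```

View pics/w10.png

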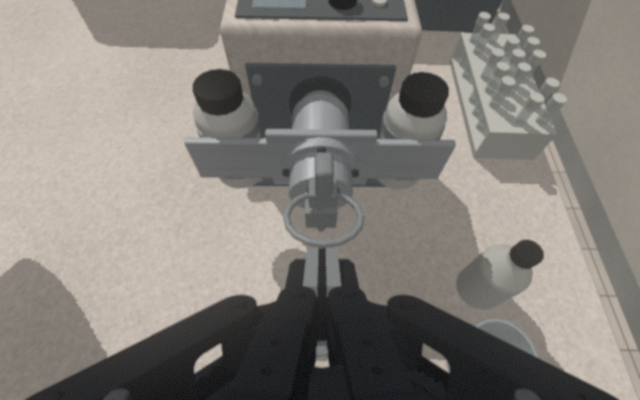

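```bash
python3 - <<'E'
from h import *
c=load('w10')
for ph in np.arange(-.6,.1,.1):
    print(round(ph,2),proj(c,[.583,.0007-.058*np.cos(ph),.196-.058*np.sin(ph)]).round(1))
# contact path: TCP positions (45deg) with wire offset
n=np.array([.716,-.698]); up=np.array([.698,.716]) # y,z
for ph in [-.4,-.2,0,.3,.6,.9,1.2,1.43,1.5]:
    w=np.array([.0007-.058*np.cos(ph),.196-.058*np.sin(ph)]); off=-.005 if ph<1 else -.006
    print(ph,w.round(4),(w-n*.0025+up*off).round(4))
E
```

```text
-0.6 [320.8 226.7]
-0.5 [320.6 233.8]
-0.4 [320.4 240.2]
-0.3 [320.1 245.8]
-0.2 [319.9 250.7]
-0.1 [319.8 254.7]
-0.0 [319.6 257.9]
-0.4 [-0.0527  0.2186] [-0.058   0.2168]
-0.2 [-0.0561  0.2075] [-0.0614  0.2057]
0 [-0.0573  0.196 ] [-0.0626  0.1942]
0.3 [-0.0547  0.1789] [-0.06   0.177]
0.6 [-0.0472  0.1633] [-0.0524  0.1614]
0.9 [-0.0354  0.1506] [-0.0406  0.1487]
1.2 [-0.0203  0.1419] [-0.0263  0.1394]
1.43 [-0.0074  0.1386] [-0.0134  0.136 ]
1.5 [-0.0034  0.1381] [-0.0094  0.1356]
```

The ring angle is ≈ −0.32 (seen at v=244). The tilted tool clears the shaft and pin, so the next call presses the far arc down with the closed fingertips along its arc.

Request:
move_arm(motion=[[0,0.009,-0.02,0,0,0,0],[0,0.009,-0.02,0,0,0,0],[0,0.009,-0.021,0,0,0,0],[0,0.007,-0.007,0,0,0,0],[0,0.007,-0.007,0,0,0,0],[0,-0.002,-0.01,0,0,0,0],[0,-0.002,-0.009,0,0,0,0],[0,0.001,-0.009,0,0,0,0],[0,0.001,-0.009,0,0,0,0],[0,0,0,0,0,0,0]])

```text
time_s: 16.23
tcp_pos: [0.5823, -0.0601, 0.1774]
tcp_rot: [[0.999, 0.032, -0.001], [0.023, -0.696, 0.718], [0.022, -0.718, -0.696]]
ft_force: [-0.3, -0.3, 0.7]
width: -0.0001
```

```bash
python3 - <<'E'
from h import *
s=sensors.sense(); print(s['tcp_pos'],s['ft_force'])
c=snap('wrist','w11')
for ph in (0,.3,.5): print(proj(c,[.583,.0007-.058*np.cos(ph),.196-.058*np.sin(ph)]).round(1))
E
```

```text
[ 0.58233833 -0.06014201  0.17738668] [-0.33046617 -0.29640268  0.67624656]
[323.4 246.1]
[322.5 255.6]
[322.2 255.1]
```

View pics/w11.png

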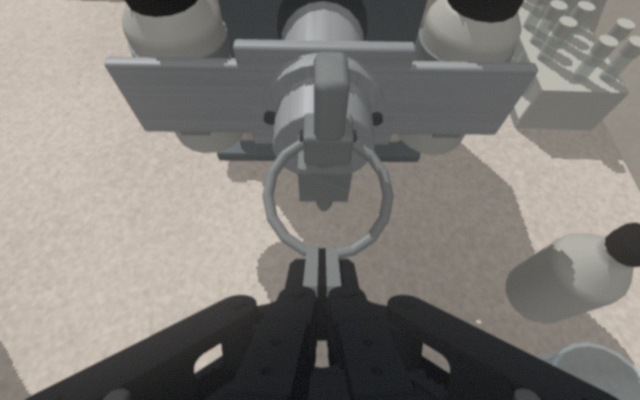

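The ring has swung down to about 0.3 rad and rests at the fingertips (322,252). Continuing along the arc.

Request:
move_arm(motion=[[0.0005,0.004,-0.008,0,0,0,0],[0,0.004,-0.008,0,0,0,0],[0,0.005,-0.007,0,0,0,0],[0,0.006,-0.006,0,0,0,0],[0,0.007,-0.005,0,0,0,0],[0,0.007,-0.004,0,0,0,0],[0,0.005,-0.002,0,0,0,0],[0,0,0,0,0,0,0]])

```text
time_s: 17.27
tcp_pos: [0.5832, -0.0219, 0.1383]
tcp_rot: [[0.999, 0.033, -0.0], [0.023, -0.696, 0.717], [0.024, -0.717, -0.697]]
ft_force: [-0.3, -0.6, -0.1]
width: -0.0001
```

```bash
python3 - <<'E'
from h import *
s=sensors.sense(); print(s['tcp_pos'],s['ft_force'])
c=snap('wrist','w12');k=snap('scene','c12'); cv2.imwrite('pics/z12.png',cv2.resize(k['frame'][125:225,230:350,::-1],None,fx=6,fy=6,interpolation=cv2.INTER_CUBIC))
E
```

```text
[ 0.58318762 -0.02188571  0.13825523] [-0.29470004 -0.64160868 -0.0502451 ]
```

View pics/w12.png

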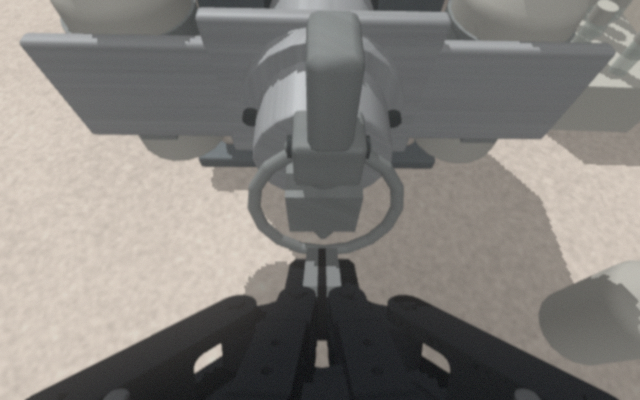

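View pics/z12.png

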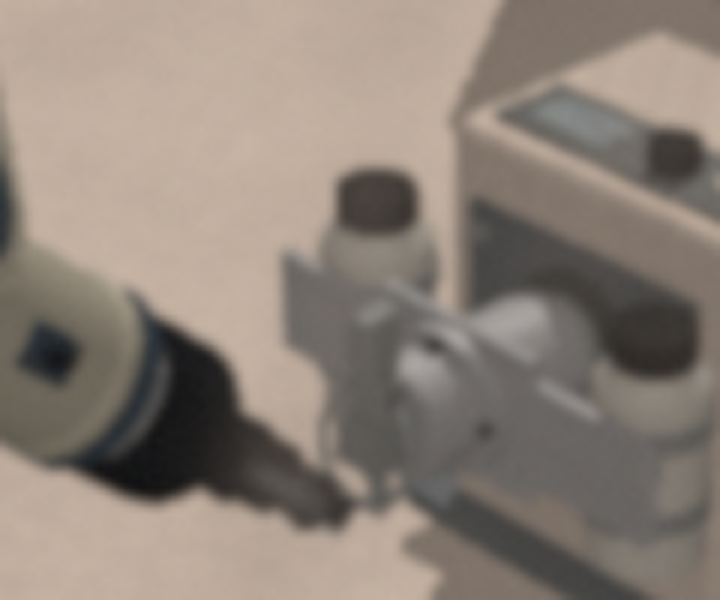

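The ring is at about 1.15 rad. It has passed around the shaft end and the fingertips are just below the end edge. Now the last part.

Request:
move_arm(motion=[[0,0.003,-0.001,0,0,0,0],[0,0.003,-0.001,0,0,0,0],[0,0.002,-0.001,0,0,0,0],[0,0,0,0,0,0,0]])

```text
time_s: 17.88
tcp_pos: [0.5833, -0.0144, 0.1354]
tcp_rot: [[0.999, 0.033, 0.0], [0.023, -0.696, 0.717], [0.024, -0.717, -0.697]]
ft_force: [-0.7, -1.0, 1.5]
width: 0.0002
```

Request:
move_arm(motion=[[0,0.002,0,0,0,0,0],[0,0.001,0,0,0,0,0],[0,0,0,0,0,0,0]])

```text
time_s: 18.25
tcp_pos: [0.5834, -0.0127, 0.1352]
tcp_rot: [[0.999, 0.033, 0.001], [0.023, -0.698, 0.716], [0.024, -0.715, -0.699]]
ft_force: [-2.0, -10.6, 2.6]
width: -0.0002
```

A 10.6 N rise at the predicted stop. I'll back straight out and check from several views.

Request:
move_arm(motion=[[0,-0.01,0,0,0,0,0],[0,-0.02,0,0,0,0,0],[0,-0.03,0.01,0,0,0,0],[0,-0.02,0.03,0,0,0,0],[0,-0.01,0.03,0,0,0,0],[0,0,0,0,0,0,0]])

```text
time_s: 19.0
tcp_pos: [0.5844, -0.1035, 0.2072]
tcp_rot: [[0.999, 0.035, 0.004], [0.022, -0.698, 0.716], [0.027, -0.716, -0.698]]
ft_force: [0.6, -0.2, -0.5]
width: 0.0002
```

```bash
python3 - <<'E'
from h import *
s=sensors.sense(); print(s['tcp_pos'],s['ft_force'])
c=snap('wrist','w13');k=snap('scene','c13'); cv2.imwrite('pics/z13.png',cv2.resize(k['frame'][125:225,230:350,::-1],None,fx=6,fy=6,interpolation=cv2.INTER_CUBIC))
for cc in (c,k):
  for ph in (1.2,1.3,1.43): print(ph,proj(cc,[.583,.0007-.058*np.cos(ph),.196-.058*np.sin(ph)]).round(1))
  print('tip',proj(cc,[.583,.0007,.126]).round(1),'seat',proj(cc,[.583,.0007,.184]).round(1),'end bottom',proj(cc,[.583,-.0115,.156]).round(1))
p=proj(c,[.583,0,.17]);u,v=map(int,p)
cv2.imwrite('pics/z14.png',cv2.resize(c['frame'][v-65:v+65,u-75:u+75,::-1],None,fx=4.6,fy=4.6,interpolation=cv2.INTER_CUBIC)); print(u,v)
E
```

```text
[ 0.58435788 -0.10354909  0.20715833] [ 0.64447634 -0.16861393 -0.49984288]
1.2 [319.1 190.6]
1.3 [319.3 185.8]
1.43 [319.4 178.9]
tip [319.3 179.4] seat [321.3 130.6] end bottom [319.9 170. ]
1.2 [286.9 208.7]
1.3 [288.4 208.5]
1.43 [290.4 207.9]
tip [292.7 210.4] seat [292.4 193.3] end bottom [289.2 203.3]
320 144
```

View pics/z13.png

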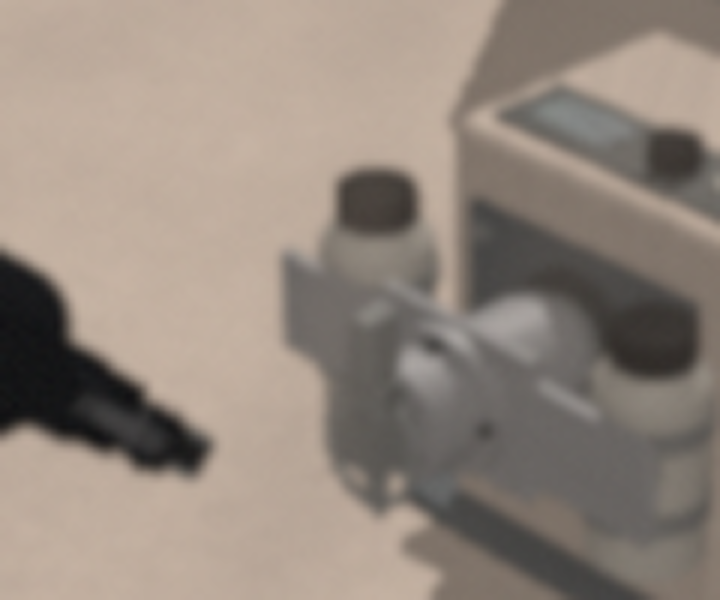

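View pics/z14.png

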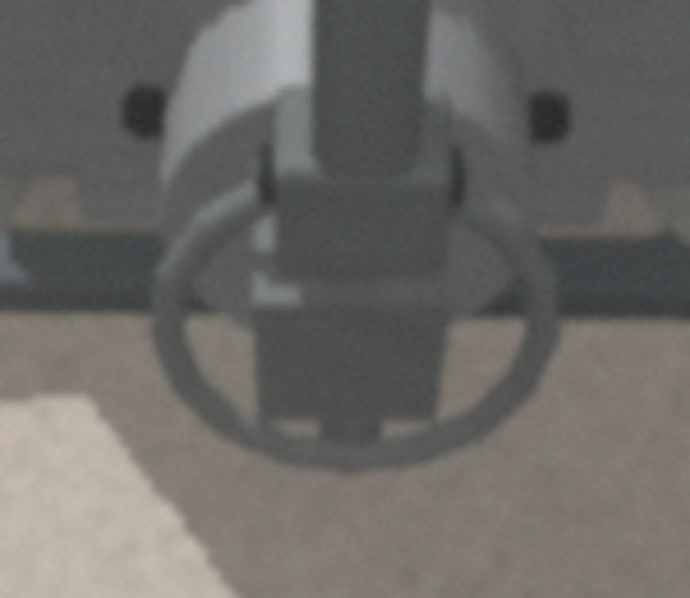

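The ring's arc is at v≈178, against a prediction of 178.9 for 1.43 rad and 185.8 for 1.3 rad. So it is closed against the shank under the shaft, with the head on the shaft. One last look at the whole scene before handing in.

```bash
python3 - <<'E'
from h import *
a=load('scene0')['frame'];b=load('c13')['frame']
d=cv2.absdiff(a,b).max(2); m=np.hstack([b[140:340,150:470],cv2.merge([d[140:340,150:470]]*3)])
cv2.imwrite('pics/fin.png',m[:,:,::-1])
E
```

```text
(no output)
```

View pics/fin.png

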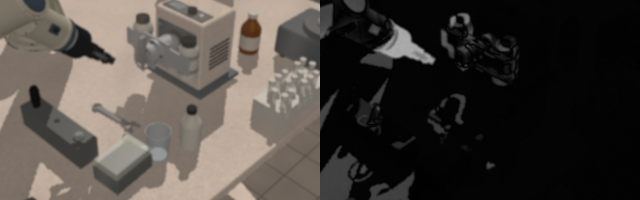

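The differences are only the arm, the carousel, the missing pin and shadows. The clevis, driver, wrench, beaker, bottle and tip box have not moved. Handing in.

```bash
python3 - <<'E'
from h import *
s=sensors.sense(); print(s['time_s'],s['ft_force'].round(1)); print(workorder.job_done())
E
```

```text
19.1 [0.1 0.8 0.1]
the job is handed in; nothing more can be done
None
```

The carousel is locked on the rotator: it is home, the linchpin is seated, and its ring is closed under the shaft. The job was handed in at 19.1 s with the robot touching nothing.

- **Carousel:** I pushed it until the force jumped to about 40 N on the fingertips, at the predicted home position. The hub face then measured about 13 mm inboard of the hole (14 mm expected), and the hole was free.
- **Linchpin:** It went in with almost no side force (at most about 3 N). It met the shaft at the predicted height and was pressed home with about 11 N.
- **Ring:** I swung it out over the shaft end and down until about 11 N built up at its stop. The last wrist picture puts its arc at v≈178, against 178.9 expected for fully closed (1.43 rad).
- **Other things:** A before-and-after comparison of the scene shows only the arm, carousel, pin and shadows changed.

No check failed. The scene and side cameras disagreed by about 1 cm on the first rough corner measurements, so I used the wrist camera for all fine positions.

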